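# Put the print-finishing tools back in their homes

### The job

Put the four things away in their own homes on this makerspace bench: each roll of tape flat around the post of the stand of its own colour, centred so that it does not hang over the edge of the base; the red-handled scraper fully down in the recess of its tray, blade towards the blade end; and the resin printer's build plate in its dock, one short edge tucked under the orange lip and the opposite edge then lowered until the plate lies flat on the dock floor. Leave the amber jar and the orange printed rocket standing where they are.

Things in the scene. Friction and masses are not known exactly. Their poses are not given: they have to be found in the camera images.
- plate_c (a point): Aluminium build plate of a resin printer, 120 mm (x) by 80 mm (y), 6 mm thick, lying flat, about 220 g; a dark grip rib stands on it along x through the middle, 60 mm long, 14 mm wide, top 32 mm above the underside. Same either way round (half turn). The point is on the centre, half-way up, 16 mm above the underside.
- blue_roll_c (a point): Blue roll of tape lying flat, a plain ring: outer diameter 100 mm, hole 76 mm (wall 12 mm thick), 24 mm high, 140 g. The point is the centre of the ring, in the middle of the hole, 12 mm above its underside; z is up.
- yellow_roll_c (a point): Yellow roll of tape lying flat, a plain ring: outer diameter 100 mm, hole 76 mm (wall 12 mm thick), 24 mm high, 140 g. The point is the centre of the ring, in the middle of the hole, 12 mm above its underside; z is up.
- scraper_c (a point): Scraper lying flat, 90 g, 130 mm long along its x: red handle 85 mm long, 22 mm wide, 24 mm high, from x = -57.5 to +27.5 mm; steel blade 50 mm wide and 3 mm thick, low on the table, from there to x = +72.5 mm. The point is on the handle above the centre of mass, 12 mm above the underside; x points to the blade.
- plate_dock: Fixed grey dock, 144 (x) by 112 mm (y), inside 128 by 96, floor 3 mm above the table. At the -x end (robot side) an orange lip reaches 14 mm in from the end wall, 13 to 17 mm above the floor. At +x a stop 10 mm above the floor: the plate goes in only tilted, far edge higher. Side walls 6 mm above the floor. Origin: dock centre, on the table; x points away from the lip.
- blue_stand: Fixed tape stand of the blue roll: round blue base 124 mm across and 6 mm thick with a bare metal post in the middle, 18 mm across, its top 42 mm above the table. Origin: centre of the base, on the table.
- yellow_stand: Fixed tape stand of the yellow roll: round yellow base 124 mm across and 6 mm thick with a bare metal post in the middle, 18 mm across, its top 42 mm above the table. Origin: centre of the base, on the table.
- scraper_tray: Fixed black tray, 176 by 90 mm, with a red-bottomed recess in the outline of the scraper, 8 mm wider all round; recess floor 3 mm, tray top 9 mm above the table. Narrow part (38 mm) for the handle, wide part (66 mm) for the blade. Origin on the table, below where the scraper's point is to lie; x points to the blade end.
- jar: Small amber jar with a white cap, 44 mm across and 50 mm high, standing loose among the things; not to be disturbed. Origin: centre of its underside.
- rocket: Little orange printed rocket with four fins, 42 mm across and 52 mm high, standing loose among the things; not to be disturbed. Origin: centre of its underside.
There are look-alikes about, which are no part of the job. Leave any green look-alike of the part that bears yellow_roll_c alone.

How it is judged:
At the end, for the whole second after the job is handed in: Build plate flat on its dock floor under the lip (within 8 mm along, 13 mm across, 3.5 mm of full depth); each roll flat on the base of its colour, centred within 13 mm; scraper flat in its recess within 13 mm, blade at the blade end; all released and at rest (x of plate_c in the frame of plate_dock between -0.008 and 0.008 m and y of plate_c in the frame of plate_dock between -0.013 and 0.013 m and z of plate_c in the frame of plate_dock between 0.015 and 0.0225 m and angle between plate_c's own z axis and vertical below 0.05 rad and angle between the x axis of plate_c and the x axis of plate_dock, either way round below 0.2 rad and linear speed of each of plate, blue_roll, yellow_roll, scraper below 0.02 m/s and angular speed of each of plate, blue_roll, yellow_roll, scraper below 0.2 rad/s and horizontal distance between blue_roll_c and blue_stand below 0.013 m and angle between each of blue_roll_c, yellow_roll_c's own z axis and vertical below 0.08 rad and z of blue_roll_c in the frame of blue_stand between 0.014 and 0.0215 m and horizontal distance between yellow_roll_c and yellow_stand below 0.013 m and z of yellow_roll_c in the frame of yellow_stand between 0.014 and 0.0215 m and x of scraper_c in the frame of scraper_tray between -0.013 and 0.013 m and y of scraper_c in the frame of scraper_tray between -0.013 and 0.013 m and z of scraper_c in the frame of scraper_tray between 0.011 and 0.0185 m and angle between scraper_c's own z axis and vertical below 0.06 rad and angle between the x axis of scraper_c and the x axis of scraper_tray, either way round below 0.35 rad); the robot touches nothing.
It fails at once if the amber jar is shifted by more than 30 mm or knocked over (distance of jar from where it was at the start of the episode above 0.03 m or angle between jar's own z axis and vertical above 0.5 rad).
It fails at once if the orange rocket is shifted by more than 30 mm or knocked over (distance of rocket from where it was at the start of the episode above 0.03 m or angle between rocket's own z axis and vertical above 0.5 rad).
It also fails if it takes over 112 s, if anything falls off the work surface, if the arm or the gripper's body presses on something with over 40 N, if the wrist force passes 120 N, or if a joint passes its speed limit or range.

### The arm

A 7-joint arm with a two-finger parallel gripper is mounted at the origin on the work surface. World frame = base frame: x ahead of the robot, y to its left, z up, the work surface at z = 0. Lengths are in m, angles in rad, forces in N, time in s.
With the tool pointing down it reaches from about 0.35 to 0.9 m from the base axis. Payload 8.1 kg.
Tool frame: the origin (TCP) lies on the centre line of the jaws, within the pads' length; the fingertips stand 11 mm ahead of it and the grasp point (between the pads) lies 8 mm behind it (ctrl.nose_length is the distance from the TCP to the fingertips, in m); z points along the fingers, y is the line along which they close (so a half turn about z gives the same grasp; the last joint's range is limited). The gripper opens to 85 mm and grips with 20 to 120 N. Pads are 22 mm wide; open, the fingers measure 114 mm over their backs; the gripper's body (76 mm by 85 mm) begins 54 mm behind the grasp point. The pads swing forward as they close: fully open they stand 13 mm farther back than shut.
Start: joints at [-0.103, 0.434, 0.025, 1.573, -0.012, 1.134, -0.075], TCP at [0.625, -0, 0.242] pointing down, gripper open.
Joint ranges: [-2.62, 2.62], [-0.44, 2.09], [-1.27, 1.32], [0.08, 2.57], [-1.32, 4.46], [0.12, 2], [-2.74, 2.74]. Speed limits (rad/s): [2.22, 2.22, 3.01, 3.01, 3.14, 3.14, 3.14].

### API

Orientations are given as a rotation vector (axis times angle).
In Python, from station import ctrl gives the robot as it stands.
- The arm moves only by the tool arm_command, never from a script. Its argument "moves" is a list of rows, each an object with "slide": the shift along the world's x, y, z in m, a list of three; "yaw": the turn about the world's z in degrees; "fingers": the opening, from 0 (shut) to 1 (fully open). In form: [{"slide": [tx, ty, tz], "yaw": yaw, "fingers": fingers}, ...]. A call has 1 to 20 rows; each row shifts and turns the commanded pose from where the row before left it; what a row does not reach is not made up. A row lasts 1/12 s, in which the tool goes at most 41.7 mm and 7.16 degrees, less where a joint would pass 70% of its speed; a pose out of reach is approached as far as the arm can. A call with a gripper value outside its range is refused whole. The fingers move at their own pace and stop on an object; "grip_force" is the grip in N (left out, the last holds). Time passes only in rows, so rows that do not move let the fingers close. It gives the time, the measured TCP pose, the force, the opening and the grip force at its end, in the units of the state.
- ctrl.get_state(): the state, without advancing time (a new reading comes with each control period).
- ctrl.grab_frame(name): name is "scene" or "side" or "wrist"; returns a dict with "frame" (480x640x3 uint8, red, green, blue), "fx", "fy", "cx", "cy" (pixels), "R" (3x3) and "t" (3): a world point X has camera coordinates R X + t; the wrist camera has in their place "mount" (4x4, takes a point from camera to tool coordinates, whose origin is the TCP and whose axes are the flange's). Camera axes: x right, y down, z forward; pixel columns grow to the right and rows downward; lengths in m; the calibration is good to about 2 mm. A picture is of the moment at which its call begins: read the wrist's pose just before it. There is no depth.
- ctrl.hand_in(): hands the job in; it is judged then, once.
Trained networks look in a picture, given as the dict that the camera call returned (one of the last four; its "shot" number tells which), for a name from the list of things; names that differ only in an ending like _2 or _b are one class to them, and where a whole thing is asked for, a point or a joint stands for the part that bears it (a point fixed in the world has none). Each returns a list of dicts, best first, with "confidence" (0 to 1); they miss things now and then, are a little off and sometimes report something else, mostly with a low value. They report only what shows in the picture. A call takes as long as a camera call. They do not tell look-alikes from the thing itself.
- ctrl.cut_out(picture, name): "pixels" (480x640 bool, what is visible of it) and "extent" ([left, top, width, height] as shares, 0 to 1, of the picture: columns of its width, rows of its height, round what is visible of it).
- ctrl.tip_of(picture, name): "at" ([column, row] as shares, 0 to 1, of the picture: columns of its width, rows of its height: a listed point, or the origin of a listed thing).
The state is a dict: "time": time; "joints": joint angles; "dq": joint speeds; "effort": joint torques, N m; "eef_pos": TCP position; "tcp_rot": TCP orientation; "wrist_force": force on the tool from outside, world axes, zero at the start; "moment": the same for the moment, N m; "finger_gap": finger opening in m; "grasp_force": force on a finger pad.
Only numpy, scipy, OpenCV 4.12 (cv2) and the standard library are available. Lean on these libraries where they do the work, as an engineer would, in place of code of your own. Each camera call takes 0.05 s, during which the arm holds its last target. There are 200 camera calls.

## Working session

There is one attempt and no reset: what is moved stays moved. The work goes in short steps, Python scripts to look and compute and a tool call to move; the robot and the scene stay as the last step left them, time stands still between calls to the robot, and variables do not carry over. Pictures are saved under pics/ and viewed, at most 17 in all, crops included, and the job is handed in when it is done.

Besides the shell and the picture viewer there is one more tool, called after "Emit:" as a command line: name --argument value ..., lists and objects as JSON in quotes. arm_command: Moves the arm, as the interface text tells. Its arguments: {"type":"object","properties":{"moves":{"type":"array","items":{"type":"object","properties":{"slide":{"type":"array","items":{"type":"number"}},"yaw":{"type":"number"},"fingers":{"type":"number"}}}},"grip_force":{"type":"number"}},"required":["moves"]}

```bash
mkdir -p pics; cat > h.py <<'E'
import numpy as np, cv2
from scipy.spatial.transform import Rotation as Ro
from station import ctrl
def cam(n):
    s=ctrl.get_state(); f=ctrl.grab_frame(n)
    if n=='wrist':
        T=np.eye(4);T[:3,:3]=Ro.from_rotvec(s['tcp_rot']).as_matrix();T[:3,3]=s['eef_pos']
        M=T@np.array(f['mount']); f['_R']=M[:3,:3].T; f['_t']=-M[:3,:3].T@M[:3,3]
    else: f['_R']=np.array(f['R']); f['_t']=np.array(f['t'])
    return f
def ray(f,u,v,z):
    d=f['_R'].T@np.array([(u-f['cx'])/f['fx'],(v-f['cy'])/f['fy'],1]); c=-f['_R'].T@f['_t']
    return c+d*(z-c[2])/d[2]
def proj(f,X):
    p=f['_R']@np.array(X)+f['_t']; return f['fx']*p[0]/p[2]+f['cx'], f['fy']*p[1]/p[2]+f['cy']
def save(f,n): cv2.imwrite('pics/'+n+'.png',cv2.cvtColor(f['frame'],cv2.COLOR_RGB2BGR))
Z=dict(plate_c=.016,blue_roll_c=.012,yellow_roll_c=.012,scraper_c=.012,plate_dock=0,blue_stand=0,yellow_stand=0,scraper_tray=0,jar=0,rocket=0)
def tips(f,names=Z,z=Z):
    for n in names:
        for r in ctrl.tip_of(f,n)[:3]:
            u,v=r['at'][0]*640,r['at'][1]*480
            print(n,round(r['confidence'],2),(round(u),round(v)),ray(f,u,v,z[n])[:2].round(3))
E
python3 - <<'E'
from h import *
for n in ['scene','side']:
    f=cam(n); save(f,n); print(n,(-f['_R'].T@f['_t']).round(2)); tips(f)
E
```

```text
scene [1.37 0.41 0.68]
plate_c 0.82 (358, 264) [0.434 0.117]
blue_roll_c 0.89 (207, 214) [ 0.374 -0.325]
yellow_roll_c 0.88 (417, 237) [0.258 0.207]
yellow_roll_c 0.77 (461, 282) [0.403 0.34 ]
yellow_roll_c 0.69 (500, 253) [0.248 0.404]
scraper_c 0.96 (262, 248) [ 0.458 -0.114]
plate_dock 0.76 (216, 294) [ 0.641 -0.125]
blue_stand 0.95 (468, 337) [0.56  0.385]
blue_stand 0.56 (209, 217) [ 0.368 -0.324]
yellow_stand 0.58 (142, 257) [ 0.595 -0.359]
scraper_tray 0.7 (332, 322) [0.625 0.131]
jar 0.96 (203, 248) [ 0.503 -0.25 ]
rocket 0.63 (404, 306) [0.519 0.247]
side [0.16 0.94 0.76]
plate_c 0.84 (305, 284) [0.434 0.124]
blue_roll_c 0.98 (376, 176) [ 0.387 -0.323]
yellow_roll_c 0.87 (291, 375) [0.391 0.342]
yellow_roll_c 0.85 (378, 334) [0.272 0.212]
scraper_c 0.57 (324, 217) [ 0.464 -0.113]
plate_dock 0.71 (249, 209) [ 0.647 -0.117]
plate_dock 0.19 (306, 282) [0.441 0.098]
blue_stand 0.65 (181, 376) [0.57  0.384]
yellow_stand 0.8 (307, 164) [ 0.58  -0.359]
scraper_tray 0.95 (207, 274) [0.641 0.13 ]
jar 0.92 (318, 187) [ 0.519 -0.251]
rocket 0.86 (237, 328) [0.523 0.255]
```

View pics/scene.png

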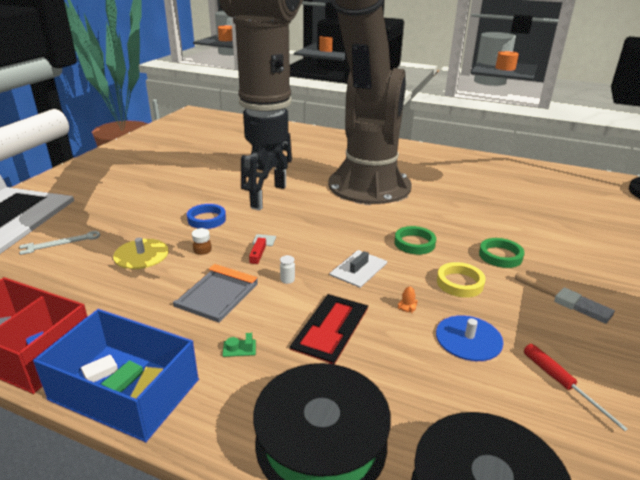

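View pics/side.png

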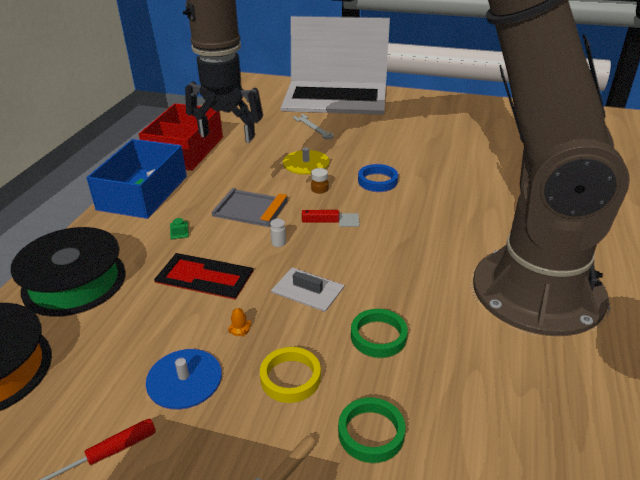

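```bash
cat >> h.py <<'E'
def rect(f,x0,x1,y0,y1,s,z=0.0):
    # top-down: columns = -y (left is +y), rows = -x (up is +x); s px per m
    P=np.float32([[x1,y1],[x1,y0],[x0,y0],[x0,y1]])
    src=np.float32([proj(f,[*p,z]) for p in P]); w,h=(y1-y0)*s,(x1-x0)*s
    H=cv2.getPerspectiveTransform(src,np.float32([[0,0],[w,0],[w,h],[0,h]]))
    return lambda im,fl=cv2.INTER_LINEAR: cv2.warpPerspective(im,H,(int(w),int(h)),flags=fl)
def yaws(f,names,z):
    for n in names:
        for r in ctrl.cut_out(f,n)[:2]:
            c=np.argwhere(r['pixels'])[:,::-1]
            hull=cv2.convexHull(c.astype(np.float32))[:,0]
            W=np.float32([ray(f,u,v,z[n])[:2] for u,v in hull])*1000
            (cx,cy),(a,b),t=cv2.minAreaRect(W)
            if a<b: t+=90
            t=(t+90)%180-90
            print('rect',n,round(r['confidence'],2),round(cx),round(cy),'size',round(max(a,b)),round(min(a,b)),'long-axis deg',round(t,1))
E
python3 - <<'E'
from h import *
s=ctrl.get_state(); print(s['tcp_rot'],s['eef_pos'],ctrl.nose_length)
print(Ro.from_rotvec(s['tcp_rot']).as_matrix().round(2))
f=cam('scene')
yaws(f,['plate_c','scraper_c','plate_dock','scraper_tray'],dict(plate_c=.006,scraper_c=.012,plate_dock=.005,scraper_tray=.009))
a=rect(f,.2,.75,-.45,.45,880)(f['frame']); cv2.imwrite('pics/top.png',a[:,:,::-1])
f=cam('side')
yaws(f,['plate_c','scraper_c','plate_dock','scraper_tray'],dict(plate_c=.006,scraper_c=.012,plate_dock=.005,scraper_tray=.009))
E
```

```text
[2.22156106e+00 2.22128519e+00 5.11029804e-05] [ 6.25019445e-01 -3.93899128e-05  2.42325938e-01] 0.011
[[ 0.  1.  0.]
 [ 1. -0.  0.]
 [ 0.  0. -1.]]
rect plate_c 0.97 433 120 size 129 82 long-axis deg -13.5
rect scraper_c 0.79 463 -113 size 122 50 long-axis deg 19.8
rect scraper_c 0.44 441 123 size 131 82 long-axis deg -12.2
rect plate_dock 0.6 638 -125 size 170 131 long-axis deg -1.8
rect scraper_tray 0.79 649 137 size 187 96 long-axis deg -1.1
rect plate_c 0.58 428 123 size 125 87 long-axis deg -11.8
rect plate_c 0.23 397 332 size 122 100 long-axis deg -73.9
rect scraper_c 0.92 451 -116 size 124 60 long-axis deg 13.2
rect plate_dock 0.75 648 -125 size 152 138 long-axis deg -2.3
rect scraper_tray 0.96 640 143 size 181 99 long-axis deg -1.0
rect scraper_tray 0.17 429 127 size 120 84 long-axis deg -12.5
```

View pics/top.png

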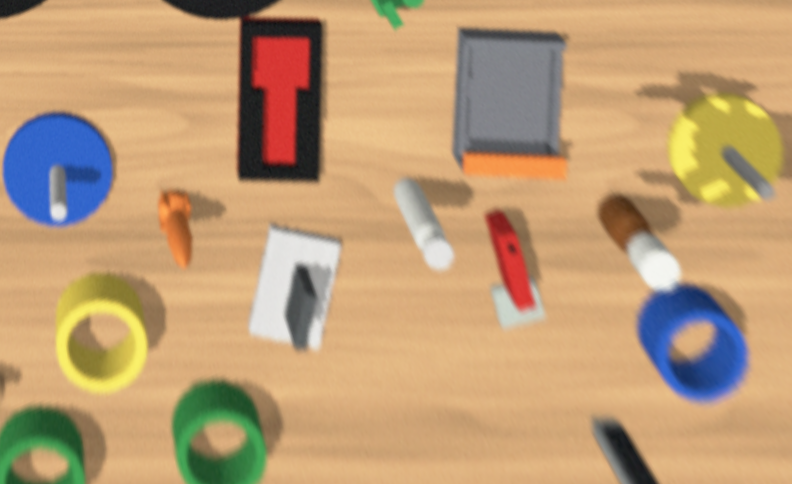

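Emit:
arm_command --moves '[{"slide":[-0.016,0.01,0],"yaw":6.5,"fingers":1},{"slide":[-0.016,0.01,0],"yaw":6.5},{"slide":[-0.016,0.01,0],"yaw":6.5},{"slide":[-0.016,0.01,0],"yaw":6.5},{"slide":[-0.016,0.01,0],"yaw":6.5},{"slide":[-0.016,0.01,0],"yaw":6.5},{"slide":[-0.016,0.01,0],"yaw":6.5},{"slide":[-0.016,0.01,0],"yaw":6.5},{"slide":[-0.016,0.01,0],"yaw":6.5},{"slide":[-0.016,0.01,0],"yaw":6.5},{"slide":[-0.016,0.01,0],"yaw":6.5},{"slide":[-0.014,0.01,0],"yaw":6},{"slide":[0,0,0]},{"slide":[0,0,0]}]'

```text
invalid input at $.moves[1]: expected keys slide, yaw, fingers
```

```bash
python3 - <<'E'
from h import *
f=cam('wrist'); save(f,'w1'); print((-f['_R'].T@f['_t']).round(3)); tips(f,['plate_c','plate_dock','scraper_tray'])
yaws(f,['plate_c'],dict(plate_c=.006))
E
```

```text
[0.625 0.069 0.374]
plate_c 0.78 (79, 69) [0.429 0.118]
plate_dock 0.55 (339, 325) [ 0.649 -0.121]
scraper_tray 0.61 (328, 49) [0.636 0.137]
rect plate_c 0.64 432 119 size 121 80 long-axis deg -12.5
rect plate_c 0.2 514 -239 size 40 36 long-axis deg 23.0
```

View pics/w1.png

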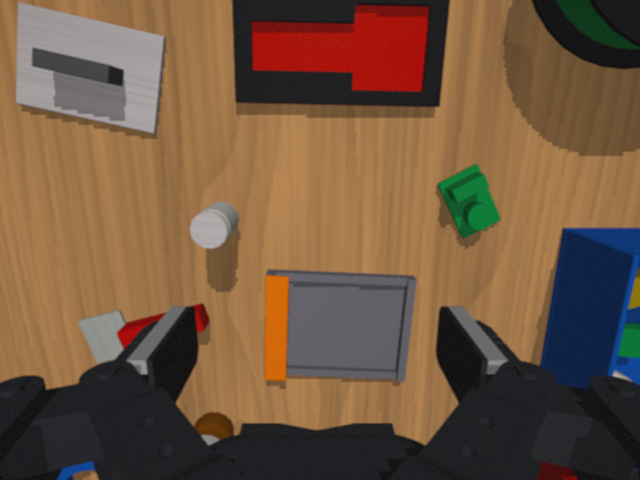

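```bash
python3 - <<'E'
from h import *
f=cam('wrist')
for u,v,z in [(265,276,.02),(288,277,.02),(285,381,.02),(264,380,.02),(415,277,.013),(404,381,.013),(235,103,.009),(441,106,.009),(252,72,.003),(252,22,.003),(427,92,.003),(429,7,.003)]: print((u,v),ray(f,u,v,z).round(4))
E
```

```text
(265, 276) [ 0.5773 -0.0609  0.02  ]
(288, 277) [ 0.5988 -0.0619  0.02  ]
(285, 381) [ 0.5937 -0.1735  0.02  ]
(264, 380) [ 0.5725 -0.1724  0.02  ]
(415, 277) [ 0.7195 -0.0645  0.013 ]
(404, 381) [ 0.7156 -0.1783  0.013 ]
(235, 103) [0.5554 0.0928 0.009 ]
(441, 106) [0.7326 0.0904 0.009 ]
(252, 72) [0.5702 0.1183 0.003 ]
(252, 22) [0.5718 0.1569 0.003 ]
(427, 92) [0.7213 0.1023 0.003 ]
(429, 7) [0.7181 0.1681 0.003 ]
```

Emit:
arm_command --moves '[{"slide":[-0.016,0.01,0],"yaw":6.5,"fingers":1},{"slide":[-0.016,0.01,0],"yaw":6.5,"fingers":1},{"slide":[-0.016,0.01,0],"yaw":6.5,"fingers":1},{"slide":[-0.016,0.01,0],"yaw":6.5,"fingers":1},{"slide":[-0.016,0.01,0],"yaw":6.5,"fingers":1},{"slide":[-0.016,0.01,0],"yaw":6.5,"fingers":1},{"slide":[-0.016,0.01,0],"yaw":6.5,"fingers":1},{"slide":[-0.016,0.01,0],"yaw":6.5,"fingers":1},{"slide":[-0.016,0.01,0],"yaw":6.5,"fingers":1},{"slide":[-0.016,0.01,0],"yaw":6.5,"fingers":1},{"slide":[-0.016,0.01,0],"yaw":6.5,"fingers":1},{"slide":[-0.014,0.01,0],"yaw":6,"fingers":1},{"slide":[0,0,0],"yaw":0,"fingers":1},{"slide":[0,0,0],"yaw":0,"fingers":1}]'

```text
time: 3.07
eef_pos: [0.4348, 0.1203, 0.2426]
tcp_rot: [0.342, 3.122, 0.0]
wrist_force: [1.1, -0.6, 0.1]
finger_gap: 0.085
grasp_force: 0.0
```

```bash
python3 - <<'E'
from h import *
f=cam('wrist'); save(f,'w2'); print((-f['_R'].T@f['_t']).round(3)); tips(f,['plate_c','scraper_tray','yellow_roll_c','rocket','blue_stand'])
yaws(f,['plate_c','scraper_tray'],dict(plate_c=.006,scraper_tray=.009))
E
```

```text
[0.369 0.136 0.374]
plate_c 0.92 (313, 209) [0.434 0.119]
scraper_tray 0.61 (371, 384) [0.636 0.137]
rocket 0.86 (470, 257) [0.516 0.257]
rocket 0.43 (314, 206) [0.435 0.119]
blue_stand 0.73 (609, 272) [0.562 0.389]
rect plate_c 0.79 431 120 size 119 80 long-axis deg -12.3
rect scraper_tray 0.7 633 137 size 163 92 long-axis deg -1.7
```

View pics/w2.png

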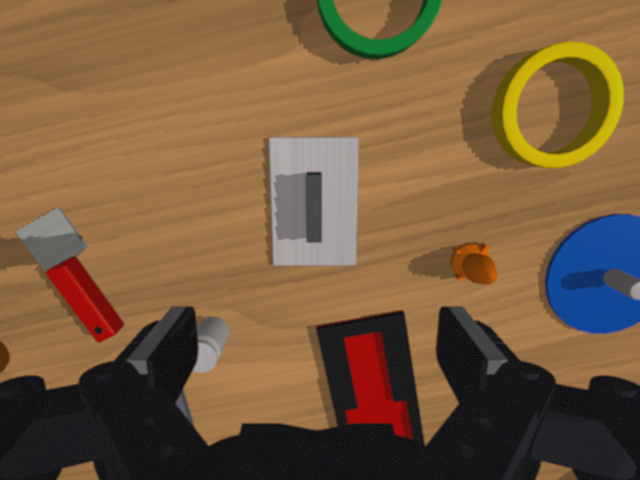

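Emit:
arm_command --grip_force 70 --moves '[{"slide":[-0.001,0,-0.04],"yaw":0,"fingers":1},{"slide":[0,0,-0.04],"yaw":0,"fingers":0.8},{"slide":[0,0,-0.04],"yaw":0,"fingers":0.6},{"slide":[0,0,-0.04],"yaw":0,"fingers":0.5},{"slide":[0,0,-0.035],"yaw":0,"fingers":0.5},{"slide":[0,0,-0.02],"yaw":0,"fingers":0.5},{"slide":[0,0,-0.0085],"yaw":0,"fingers":0.4},{"slide":[0,0,0],"yaw":0,"fingers":0.2},{"slide":[0,0,0],"yaw":0,"fingers":0},{"slide":[0,0,0],"yaw":0,"fingers":0},{"slide":[0,0,0],"yaw":0,"fingers":0},{"slide":[0,0,0],"yaw":0,"fingers":0},{"slide":[0,0,0],"yaw":0,"fingers":0}]'

```text
time: 4.55
eef_pos: [0.4343, 0.1199, 0.0192]
tcp_rot: [0.343, 3.122, 0.0]
wrist_force: [0.4, -0.6, -1.9]
finger_gap: 0.0131
grasp_force: 68.4
```

Emit:
arm_command --moves '[{"slide":[0,0,0.03],"yaw":0,"fingers":0},{"slide":[0,0,0.035],"yaw":0,"fingers":0},{"slide":[0,0,0.035],"yaw":0,"fingers":0},{"slide":[0.01,-0.01,0.01],"yaw":1,"fingers":0},{"slide":[0.02,-0.02,0],"yaw":1,"fingers":0},{"slide":[0.025,-0.025,0],"yaw":1,"fingers":0},{"slide":[0.025,-0.027,0],"yaw":1,"fingers":0},{"slide":[0.025,-0.027,0],"yaw":1,"fingers":0},{"slide":[0.025,-0.027,0],"yaw":1,"fingers":0},{"slide":[0.025,-0.027,0],"yaw":1,"fingers":0},{"slide":[0.025,-0.027,0],"yaw":1,"fingers":0},{"slide":[0.024,-0.025,0],"yaw":1,"fingers":0},{"slide":[0.014,-0.015,0],"yaw":1,"fingers":0},{"slide":[0.01,-0.01,0],"yaw":0.3,"fingers":0},{"slide":[0,0,0],"yaw":0,"fingers":0},{"slide":[0,0,0],"yaw":0,"fingers":0}]'

```text
time: 5.88
eef_pos: [0.6617, -0.1207, 0.1283]
tcp_rot: [-0.063, -3.14, -0.0]
wrist_force: [-1.2, 0.1, -3.7]
finger_gap: 0.0126
grasp_force: 69.1
```

```bash
python3 - <<'E'
from h import *
f=cam('wrist'); save(f,'w3')
print(ctrl.get_state()['eef_pos'])
f=cam('side'); a=f['frame'][80:330,120:420]; cv2.imwrite('pics/s3.png',cv2.resize(a,None,fx=2,fy=2)[:,:,::-1])
E
```

```text
[ 0.66132478 -0.11953147  0.12838789]
```

View pics/w3.png

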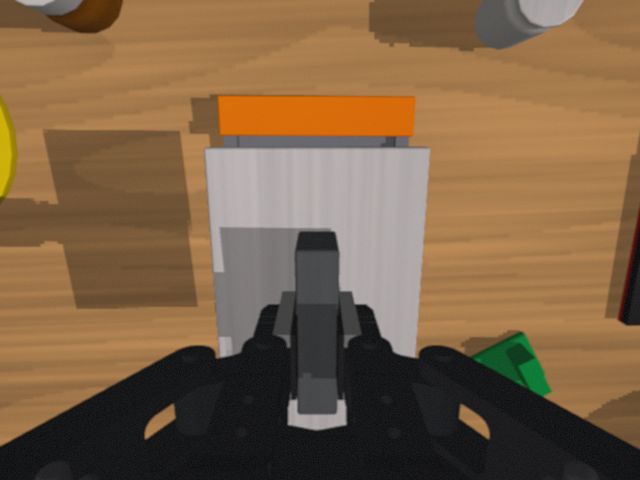

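```bash
python3 - <<'E'
from h import *
f=cam('wrist')
for u,v,z in [(205,148,.1155),(430,148,.1155),(219,97,.02),(414,97,.02),(219,135,.02),(413,135,.02)]: print((u,v),ray(f,u,v,z).round(4))
E
```

```text
(205, 148) [ 0.5979 -0.1546  0.1155]
(430, 148) [ 0.6009 -0.0758  0.1155]
(219, 97) [ 0.5729 -0.1694  0.02  ]
(414, 97) [ 0.577  -0.0596  0.02  ]
(219, 135) [ 0.5935 -0.1716  0.02  ]
(413, 135) [ 0.5977 -0.0597  0.02  ]
```

Emit:
arm_command --moves '[{"slide":[0.003,0,-0.03],"yaw":0,"fingers":0},{"slide":[0,0,-0.03],"yaw":0,"fingers":0},{"slide":[0,0,-0.02],"yaw":0,"fingers":0},{"slide":[0,0,-0.008],"yaw":0,"fingers":0},{"slide":[0,0,-0.006],"yaw":0,"fingers":0},{"slide":[0,0,0],"yaw":0,"fingers":0},{"slide":[0,0,0],"yaw":0,"fingers":0}]'

```text
time: 6.62
eef_pos: [0.6657, -0.1197, 0.036]
tcp_rot: [0.06, 3.139, 0.0]
wrist_force: [-1.0, 0.6, -2.5]
finger_gap: 0.0127
grasp_force: 69.1
```

Emit:
arm_command --moves '[{"slide":[0,0,-0.001],"yaw":0,"fingers":0.1},{"slide":[0,0,0],"yaw":0,"fingers":0.2},{"slide":[0,0,0],"yaw":0,"fingers":0.35},{"slide":[0,0,0],"yaw":0,"fingers":0.35},{"slide":[0,0,0],"yaw":0,"fingers":0.35}]'

```text
time: 7.03
eef_pos: [0.6654, -0.1201, 0.0345]
tcp_rot: [0.061, 3.14, -0.0]
wrist_force: [0.2, -0.2, -1.1]
finger_gap: 0.0299
grasp_force: 0.0
```

```bash
python3 - <<'E'
from h import *
f=cam('wrist'); save(f,'w4')
print(ctrl.get_state()['eef_pos'])
E
```

```text
[ 0.66529388 -0.12007331  0.03429794]
```

View pics/w4.png

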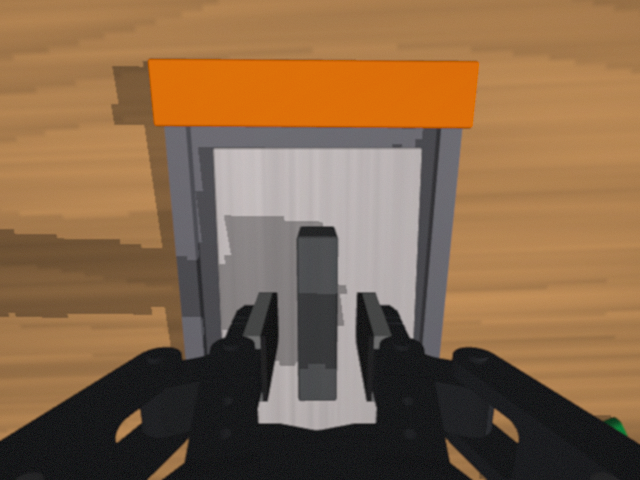

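Emit:
arm_command --grip_force 30 --moves '[{"slide":[0,0,-0.005],"yaw":0,"fingers":0.35},{"slide":[0,0,0],"yaw":0,"fingers":0.15},{"slide":[0,0,0],"yaw":0,"fingers":0},{"slide":[0,0,0],"yaw":0,"fingers":0},{"slide":[0,0,0],"yaw":0,"fingers":0},{"slide":[-0.005,0,0],"yaw":0,"fingers":0},{"slide":[-0.005,0,0],"yaw":0,"fingers":0},{"slide":[-0.005,0,0],"yaw":0,"fingers":0},{"slide":[-0.0025,0,0],"yaw":0,"fingers":0},{"slide":[0,0,0],"yaw":0,"fingers":0},{"slide":[0,0,0],"yaw":0,"fingers":0}]'

```text
time: 8.0
eef_pos: [0.6474, -0.1201, 0.029]
tcp_rot: [0.061, 3.141, -0.0]
wrist_force: [0.3, -0.0, -2.7]
finger_gap: 0.0132
grasp_force: 32.3
```

Emit:
arm_command --moves '[{"slide":[0,0,0],"yaw":0,"fingers":0.15},{"slide":[0,0,0],"yaw":0,"fingers":0.3},{"slide":[0,0,0],"yaw":0,"fingers":0.35},{"slide":[0,0,0],"yaw":0,"fingers":0.35},{"slide":[0,0,0.035],"yaw":0,"fingers":0.35},{"slide":[0,0,0.04],"yaw":0,"fingers":0.35},{"slide":[0.03,0,0.04],"yaw":0,"fingers":0.6},{"slide":[0.02,0,0.04],"yaw":0,"fingers":1},{"slide":[0,0,0.03],"yaw":0,"fingers":1},{"slide":[0,0,0],"yaw":0,"fingers":1}]'

```text
time: 8.83
eef_pos: [0.6955, -0.1197, 0.2123]
tcp_rot: [0.06, 3.129, -0.001]
wrist_force: [1.2, -0.4, 0.8]
finger_gap: 0.0768
grasp_force: 0.0
```

```bash
python3 - <<'E'
from h import *
f=cam('wrist'); save(f,'w5')
print(ctrl.get_state()['eef_pos']); tips(f,['plate_c','plate_dock','scraper_c','scraper_tray'],dict(Z,plate_c=.019)); yaws(f,['plate_c','scraper_c'],dict(plate_c=.009,scraper_c=.012))
E
```

```text
[ 0.69375922 -0.11983936  0.20879283]
plate_dock 0.71 (0, 87) [ 0.587 -0.367]
scraper_tray 0.55 (627, 125) [0.635 0.138]
rect plate_c 0.83 652 -120 size 111 80 long-axis deg -2.2
```

View pics/w5.png

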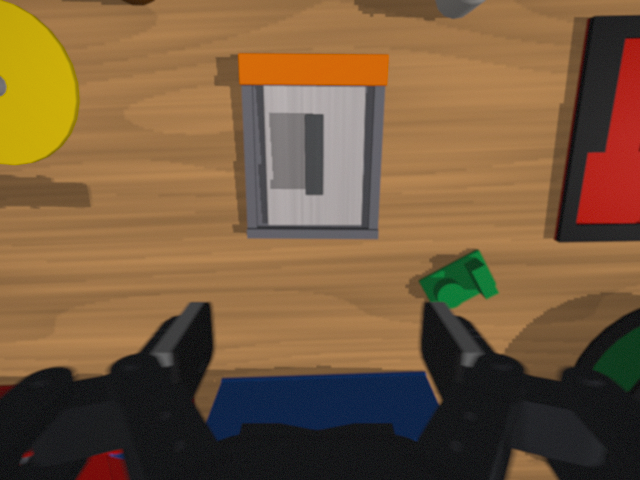

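Emit:
arm_command --moves '[{"slide":[-0.012,0,0.001],"yaw":-7,"fingers":1},{"slide":[-0.012,0,0.001],"yaw":-7,"fingers":1},{"slide":[-0.012,0,0.001],"yaw":-7,"fingers":1},{"slide":[-0.012,0,0.001],"yaw":-7,"fingers":1},{"slide":[-0.012,0,0.001],"yaw":-7,"fingers":1},{"slide":[-0.012,0,0.001],"yaw":-7,"fingers":1},{"slide":[-0.012,0,0.001],"yaw":-7,"fingers":1},{"slide":[-0.012,0,0.001],"yaw":-7,"fingers":1},{"slide":[-0.012,0,0.001],"yaw":-7,"fingers":1},{"slide":[-0.012,0,0.001],"yaw":-7,"fingers":1},{"slide":[-0.012,0,0.001],"yaw":-7,"fingers":1},{"slide":[-0.012,0,0.001],"yaw":-7,"fingers":1},{"slide":[-0.012,0,0.001],"yaw":-7,"fingers":1},{"slide":[-0.012,0,0.001],"yaw":-7,"fingers":1},{"slide":[-0.012,0,0.001],"yaw":-7,"fingers":1},{"slide":[-0.012,0,0.001],"yaw":-7,"fingers":1},{"slide":[-0.012,0,0.001],"yaw":-7,"fingers":1},{"slide":[-0.012,0,0.001],"yaw":-7,"fingers":1},{"slide":[-0.01,0.003,0.001],"yaw":-7,"fingers":1},{"slide":[-0.01,0.003,0.001],"yaw":-7,"fingers":1}]'

```text
time: 10.85
eef_pos: [0.454, -0.114, 0.2238]
tcp_rot: [-2.975, -1.007, 0.002]
wrist_force: [0.0, 1.6, -0.2]
finger_gap: 0.0853
grasp_force: 0.0
```

Emit:
arm_command --moves '[{"slide":[0,0,0],"yaw":-7,"fingers":1},{"slide":[0,0,0],"yaw":-7,"fingers":1},{"slide":[0,0,0],"yaw":-7,"fingers":1},{"slide":[0,0,0],"yaw":-1,"fingers":1},{"slide":[0,0,0],"yaw":0,"fingers":1},{"slide":[0,0,0],"yaw":0,"fingers":1}]'

```text
time: 11.35
eef_pos: [0.4549, -0.1139, 0.2241]
tcp_rot: [-3.111, -0.438, 0.001]
wrist_force: [-0.7, -0.3, -1.2]
finger_gap: 0.0852
grasp_force: 0.0
```

```bash
cat >> h.py <<'E'
def tool():
    s=ctrl.get_state(); R=Ro.from_rotvec(s['tcp_rot']).as_matrix()
    print('TCP',np.round(s['eef_pos'],4),'ydeg',np.degrees(np.arctan2(R[1,1],R[0,1])).round(1),'J7',round(s['joints'][6],2))
E
python3 - <<'E'
from h import *
f=cam('wrist'); save(f,'w6'); tool()
tips(f,['scraper_c','blue_roll_c','jar']); yaws(f,['scraper_c'],dict(scraper_c=.012))
im=cv2.cvtColor(f['frame'],cv2.COLOR_RGB2HSV)
r=ctrl.cut_out(f,'scraper_c')[0]['pixels']
m=r&(im[...,1]>150)&((im[...,0]<8)|(im[...,0]>172))
pts=np.float32([ray(f,u,v,.018)[:2] for v,u in np.argwhere(m)])*1000
print('handle',len(pts),cv2.minAreaRect(pts))
E
```

```text
TCP [ 0.455  -0.114   0.2242] ydeg -74.0 J7 -1.08
scraper_c 0.76 (325, 214) [ 0.456 -0.12 ]
jar 0.62 (478, 189) [ 0.513 -0.245]
rect scraper_c 0.6 453 -122 size 127 49 long-axis deg 15.3
handle 2491 ((473.9359130859375, -116.92671203613281), (84.78071594238281, 21.679977416992188), 15.205397605895996)
```

View pics/w6.png

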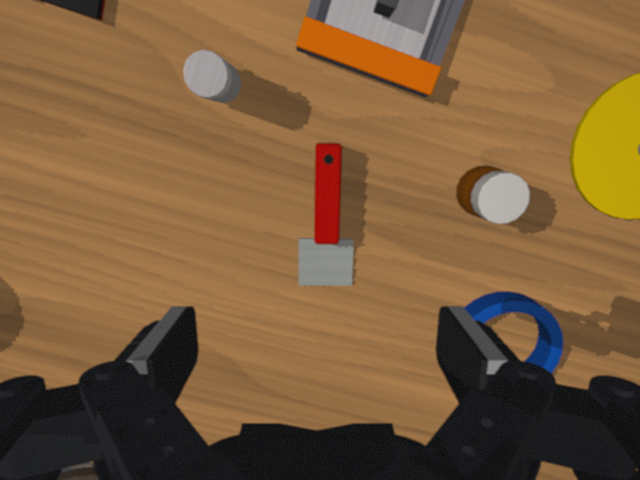

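Emit:
arm_command --grip_force 60 --moves '[{"slide":[0.005,-0.007,-0.03],"yaw":-0.8,"fingers":0.6},{"slide":[0,0,-0.04],"yaw":0,"fingers":0.6},{"slide":[0,0,-0.04],"yaw":0,"fingers":0.6},{"slide":[0,0,-0.04],"yaw":0,"fingers":0.6},{"slide":[0,0,-0.034],"yaw":0,"fingers":0.6},{"slide":[0,0,-0.02],"yaw":0,"fingers":0.5},{"slide":[0,0,0],"yaw":0,"fingers":0.3},{"slide":[0,0,0],"yaw":0,"fingers":0.1},{"slide":[0,0,0],"yaw":0,"fingers":0},{"slide":[0,0,0],"yaw":0,"fingers":0},{"slide":[0,0,0],"yaw":0,"fingers":0},{"slide":[0,0,0],"yaw":0,"fingers":0},{"slide":[0,0,0],"yaw":0,"fingers":0}]'

```text
time: 12.73
eef_pos: [0.4607, -0.121, 0.0212]
tcp_rot: [3.114, 0.41, 0.002]
wrist_force: [1.2, -0.0, -0.6]
finger_gap: 0.0206
grasp_force: 62.6
```

Emit:
arm_command --moves '[{"slide":[0,0,0.03],"yaw":0,"fingers":0},{"slide":[0,0,0.04],"yaw":0,"fingers":0},{"slide":[0,0,0.04],"yaw":0,"fingers":0},{"slide":[0,0,0.01],"yaw":4,"fingers":0},{"slide":[0.01,0.015,0],"yaw":7,"fingers":0},{"slide":[0.01,0.015,0],"yaw":7,"fingers":0},{"slide":[0.01,0.015,0],"yaw":7,"fingers":0},{"slide":[0.01,0.015,0],"yaw":7,"fingers":0},{"slide":[0.01,0.015,0],"yaw":7,"fingers":0},{"slide":[0.01,0.015,0],"yaw":7,"fingers":0},{"slide":[0.01,0.015,0],"yaw":7,"fingers":0},{"slide":[0.01,0.015,0],"yaw":7,"fingers":0},{"slide":[0.01,0.015,0],"yaw":7,"fingers":0},{"slide":[0.01,0.015,0],"yaw":7,"fingers":0},{"slide":[0.01,0.015,0],"yaw":7,"fingers":0},{"slide":[0.01,0.015,0],"yaw":7,"fingers":0},{"slide":[0.01,0.015,0],"yaw":7,"fingers":0},{"slide":[0.01,0.015,0],"yaw":7,"fingers":0},{"slide":[0.01,0.015,0],"yaw":7,"fingers":0},{"slide":[0.01,0.015,0],"yaw":7,"fingers":0}]'

```text
time: 14.4
eef_pos: [0.6204, 0.1195, 0.1407]
tcp_rot: [1.295, 2.862, -0.0]
wrist_force: [-0.0, 0.4, -1.1]
finger_gap: 0.0204
grasp_force: 62.7
```

Emit:
arm_command --moves '[{"slide":[0.008,0.009,0],"yaw":7,"fingers":0},{"slide":[0.008,0.009,0],"yaw":7,"fingers":0},{"slide":[0,0,0],"yaw":7,"fingers":0},{"slide":[0,0,0],"yaw":7,"fingers":0},{"slide":[0,0,0],"yaw":7,"fingers":0},{"slide":[0,0,0],"yaw":7,"fingers":0},{"slide":[0,0,0],"yaw":5.8,"fingers":0},{"slide":[0,0,0],"yaw":0,"fingers":0},{"slide":[0,0,0],"yaw":0,"fingers":0}]'

```text
time: 15.15
eef_pos: [0.636, 0.1366, 0.1404]
tcp_rot: [-0.039, -3.141, 0.0]
wrist_force: [0.9, -0.4, -1.0]
finger_gap: 0.0205
grasp_force: 62.7
```

```bash
python3 - <<'E'
from h import *
f=cam('wrist'); save(f,'w7'); tool()
tips(f,['scraper_tray','scraper_c','yellow_roll_c','blue_stand'],dict(Z,scraper_c=.13))
E
```

```text
TCP [0.6361 0.1368 0.1405] ydeg 88.6 J7 1.0
scraper_c 0.9 (316, 318) [0.638 0.137]
```

View pics/w7.png

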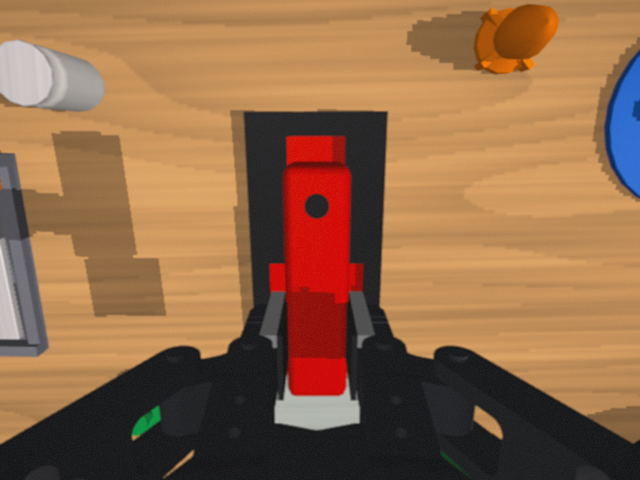

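```bash
python3 - <<'E'
from h import *
f=cam('wrist')
for u,v,z in [(245,112,.009),(387,112,.009),(287,136,.003),(345,136,.003),(270,263,.003),(363,263,.003),(287,167,.1435),(349,167,.1435),(291,392,.1435),(347,392,.1435)]: print((u,v),ray(f,u,v,z).round(4))
E
```

```text
(245, 112) [0.556  0.0953 0.009 ]
(387, 112) [0.5579 0.1837 0.009 ]
(287, 136) [0.571  0.1204 0.003 ]
(345, 136) [0.5719 0.1579 0.003 ]
(270, 263) [0.6572 0.1048 0.003 ]
(363, 263) [0.6586 0.1703 0.003 ]
(287, 167) [0.5793 0.13   0.1435]
(349, 167) [0.5797 0.1495 0.1435]
(291, 392) [0.6614 0.128  0.1435]
(347, 392) [0.6618 0.1488 0.1435]
```

Emit:
arm_command --moves '[{"slide":[0.0015,-0.001,-0.035],"yaw":0,"fingers":0},{"slide":[0,0,-0.035],"yaw":0,"fingers":0},{"slide":[0,0,-0.025],"yaw":0,"fingers":0},{"slide":[0,0,-0.012],"yaw":0,"fingers":0},{"slide":[0,0,-0.008],"yaw":0,"fingers":0},{"slide":[0,0,0],"yaw":0,"fingers":0},{"slide":[0,0,0],"yaw":0,"fingers":0}]'

```text
time: 16.03
eef_pos: [0.6384, 0.1364, 0.0264]
tcp_rot: [0.033, 3.14, 0.001]
wrist_force: [1.3, 0.4, -0.3]
finger_gap: 0.0204
grasp_force: 62.7
```

Emit:
arm_command --moves '[{"slide":[0,0,0],"yaw":0,"fingers":0.15},{"slide":[0,0,0],"yaw":0,"fingers":0.3},{"slide":[0,0,0],"yaw":0,"fingers":0.45},{"slide":[0,0,0],"yaw":0,"fingers":0.45},{"slide":[0,0,0.03],"yaw":0,"fingers":0.45},{"slide":[0,0,0.04],"yaw":0,"fingers":0.45},{"slide":[0,0,0.04],"yaw":0,"fingers":1},{"slide":[0.04,0,0.04],"yaw":0,"fingers":1},{"slide":[0.04,0,0.04],"yaw":0,"fingers":1},{"slide":[0,0,0],"yaw":0,"fingers":1}]'

```text
time: 16.87
eef_pos: [0.7039, 0.1359, 0.2024]
tcp_rot: [0.038, 3.128, 0.005]
wrist_force: [-0.7, -0.1, 0.9]
finger_gap: 0.084
grasp_force: 0.0
```

```bash
python3 - <<'E'
from h import *
f=cam('wrist'); save(f,'w8'); tool()
tips(f,['scraper_tray','scraper_c','yellow_roll_c','blue_stand'],dict(Z,scraper_c=.015)); yaws(f,['scraper_c','scraper_tray'],dict(scraper_c=.012,scraper_tray=.009))
E
```

```text
TCP [0.7007 0.1361 0.1987] ydeg 88.7 J7 1.07
scraper_c 0.92 (313, 133) [0.64  0.136]
rect scraper_c 0.57 645 137 size 130 49 long-axis deg -1.3
rect scraper_tray 0.72 644 137 size 177 91 long-axis deg -1.0
```

View pics/w8.png

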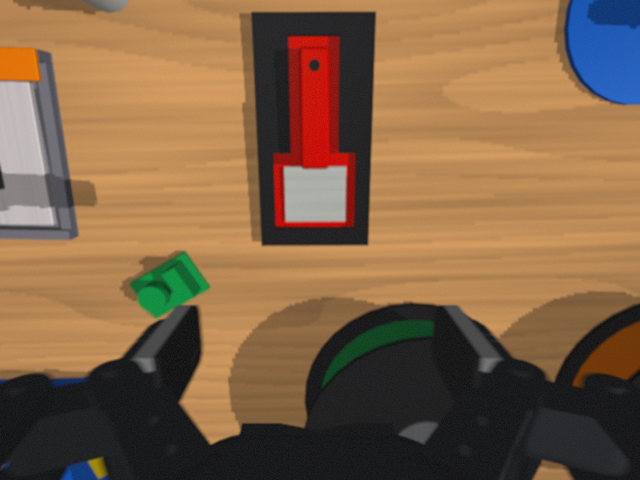

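Emit:
arm_command --moves '[{"slide":[-0.03,0.016,0],"yaw":0,"fingers":1},{"slide":[-0.03,0.016,0],"yaw":0,"fingers":1},{"slide":[-0.03,0.016,0],"yaw":0,"fingers":1},{"slide":[-0.03,0.016,0],"yaw":0,"fingers":0.8},{"slide":[-0.03,0.016,0],"yaw":0,"fingers":0.6},{"slide":[-0.03,0.016,0],"yaw":0,"fingers":0.6},{"slide":[-0.03,0.016,0],"yaw":0,"fingers":0.6},{"slide":[-0.03,0.016,0],"yaw":0,"fingers":0.6},{"slide":[-0.03,0.016,0],"yaw":0,"fingers":0.6},{"slide":[-0.02,0.017,0],"yaw":0,"fingers":0.6},{"slide":[0,0,0],"yaw":0,"fingers":0.6},{"slide":[0,0,0],"yaw":0,"fingers":0.6}]'

```text
time: 18.22
eef_pos: [0.4049, 0.2976, 0.1942]
tcp_rot: [-0.027, -3.141, 0.001]
wrist_force: [0.5, -0.7, 0.4]
finger_gap: 0.0515
grasp_force: 0.0
```

```bash
cat >> h.py <<'E'
def ring(f,name,lo,hi,ztop,lookat=None):
    im=cv2.cvtColor(f['frame'],cv2.COLOR_RGB2HSV)
    for r in ctrl.cut_out(f,name)[:3]:
        m=(r['pixels']&(im[...,0]>=lo)&(im[...,0]<=hi)&(im[...,1]>100)).astype(np.uint8)
        if m.sum()<200: continue
        c=max(cv2.findContours(m,cv2.RETR_EXTERNAL,cv2.CHAIN_APPROX_NONE)[0],key=len)[:,0]
        W=np.float32([ray(f,u,v,ztop)[:2] for u,v in c])*1000
        (x,y),ax,_=cv2.fitEllipse(W); b=W.max(0)-W.min(0)
        print('ring',name,round(r['confidence'],2),round(x,1),round(y,1),'axes',np.round(ax),'box',b.round(),'edge-touch',bool((c<2).any() or (c[:,0]>637).any() or (c[:,1]>477).any()))
E
python3 - <<'E'
from h import *
f=cam('wrist'); save(f,'w9'); tool()
tips(f,['yellow_roll_c']); ring(f,'yellow_roll_c',18,38,.024)
E
```

```text
TCP [0.4063 0.2966 0.1941] ydeg 88.9 J7 0.59
ring yellow_roll_c 0.98 392.8 338.6 axes [98. 99.] box [99. 98.] edge-touch False
ring yellow_roll_c 0.91 287.0 200.7 axes [38. 53.] box [25. 19.] edge-touch False
```

View pics/w9.png

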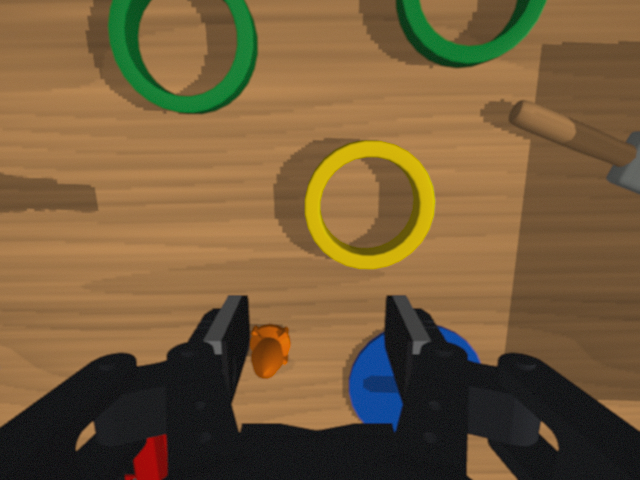

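Emit:
arm_command --grip_force 60 --moves '[{"slide":[-0.0125,-0.002,-0.03],"yaw":0,"fingers":0.5},{"slide":[0,0,-0.04],"yaw":0,"fingers":0.5},{"slide":[0,0,-0.04],"yaw":0,"fingers":0.5},{"slide":[0,0,-0.035],"yaw":0,"fingers":0.5},{"slide":[0,0,-0.022],"yaw":0,"fingers":0.5},{"slide":[0,0,-0.009],"yaw":0,"fingers":0.4},{"slide":[0,0,0],"yaw":0,"fingers":0.3},{"slide":[0,0,0],"yaw":0,"fingers":0.15},{"slide":[0,0,0],"yaw":0,"fingers":0},{"slide":[0,0,0],"yaw":0,"fingers":0},{"slide":[0,0,0],"yaw":0,"fingers":0},{"slide":[0,0,0],"yaw":0,"fingers":0}]'

```text
time: 19.37
eef_pos: [0.3946, 0.2952, 0.0192]
tcp_rot: [0.033, 3.14, 0.001]
wrist_force: [-0.3, 0.9, -1.6]
finger_gap: 0.0109
grasp_force: 61.0
```

Emit:
arm_command --moves '[{"slide":[0,0,0.025],"yaw":0,"fingers":0},{"slide":[0,0,0.035],"yaw":0,"fingers":0},{"slide":[0,0,0.04],"yaw":0,"fingers":0},{"slide":[0,0,0.025],"yaw":0,"fingers":0},{"slide":[0.005,-0.01,0],"yaw":0,"fingers":0},{"slide":[0.01,-0.02,0],"yaw":0,"fingers":0},{"slide":[0.01,-0.03,0],"yaw":0,"fingers":0},{"slide":[0.01,-0.035,0],"yaw":0,"fingers":0},{"slide":[0.01,-0.035,0],"yaw":0,"fingers":0},{"slide":[0.01,-0.035,0],"yaw":0,"fingers":0},{"slide":[0.01,-0.035,0],"yaw":0,"fingers":0},{"slide":[0.01,-0.035,0],"yaw":0,"fingers":0},{"slide":[0.01,-0.035,0],"yaw":0,"fingers":0},{"slide":[0.01,-0.035,0],"yaw":0,"fingers":0},{"slide":[0.01,-0.035,0],"yaw":0,"fingers":0},{"slide":[0.01,-0.035,0],"yaw":0,"fingers":0},{"slide":[0.01,-0.035,0],"yaw":0,"fingers":0},{"slide":[0.01,-0.035,0],"yaw":0,"fingers":0},{"slide":[0.01,-0.035,0],"yaw":0,"fingers":0},{"slide":[0.01,-0.035,0],"yaw":0,"fingers":0}]'

```text
time: 21.03
eef_pos: [0.5487, -0.2223, 0.143]
tcp_rot: [-0.034, -3.141, 0.0]
wrist_force: [0.6, 1.0, -1.1]
finger_gap: 0.0105
grasp_force: 61.5
```

Emit:
arm_command --moves '[{"slide":[0.01,-0.035,0],"yaw":0,"fingers":0},{"slide":[0.01,-0.035,0],"yaw":0,"fingers":0},{"slide":[0.01,-0.035,0],"yaw":0,"fingers":0},{"slide":[0.01,-0.035,0],"yaw":0,"fingers":0},{"slide":[0,-0.02,0],"yaw":0,"fingers":0},{"slide":[0,-0.01,0],"yaw":0,"fingers":0},{"slide":[0,0,0],"yaw":0,"fingers":0},{"slide":[0,0,0],"yaw":0,"fingers":0}]'

```text
time: 21.7
eef_pos: [0.5887, -0.3888, 0.1428]
tcp_rot: [-0.033, -3.141, -0.002]
wrist_force: [-0.0, 0.7, -0.8]
finger_gap: 0.0107
grasp_force: 61.5
```

```bash
python3 - <<'E'
from h import *
f=cam('wrist'); save(f,'w10'); tool()
tips(f,['yellow_roll_c','yellow_stand','jar'],dict(Z,yellow_roll_c=.137))
for n in ['scene','side']:
    f=cam(n); print(n); tips(f,['yellow_roll_c','yellow_stand','blue_roll_c'],dict(Z,yellow_roll_c=.137)); 
E
```

```text
TCP [ 0.5892 -0.3876  0.1431] ydeg 88.9 J7 1.86
yellow_stand 0.6 (347, 227) [ 0.586 -0.366]
jar 0.96 (534, 117) [ 0.515 -0.244]
scene
yellow_roll_c 0.82 (499, 254) [0.463 0.404]
yellow_roll_c 0.77 (414, 241) [0.487 0.245]
yellow_roll_c 0.71 (136, 205) [ 0.59  -0.352]
yellow_stand 0.95 (139, 254) [ 0.586 -0.375]
blue_roll_c 0.82 (205, 218) [ 0.394 -0.316]
side
yellow_roll_c 0.95 (300, 123) [ 0.582 -0.313]
yellow_roll_c 0.93 (379, 333) [0.252 0.333]
yellow_stand 0.66 (305, 165) [ 0.584 -0.354]
blue_roll_c 0.58 (377, 175) [ 0.385 -0.329]
```

View pics/w10.png

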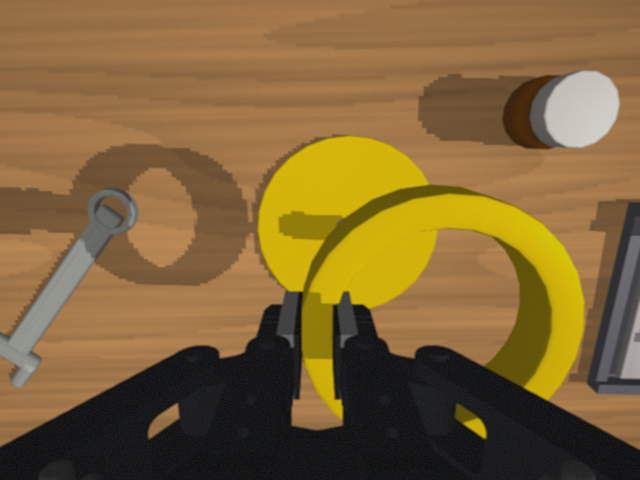

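```bash
python3 - <<'E'
from h import *
f=cam('wrist')
for u,v,z in [(258,222,.006),(437,235,.006),(347,136,.006),(347,225,.006),(584,310,.149),(445,194,.149),(304,310,.149)]: print((u,v),ray(f,u,v,z).round(4))
E
```

```text
(258, 222) [ 0.5805 -0.4289  0.006 ]
(437, 235) [ 0.5922 -0.3058  0.006 ]
(347, 136) [ 0.5248 -0.3679  0.006 ]
(347, 225) [ 0.5838 -0.3679  0.006 ]
(584, 310) [ 0.5822 -0.2976  0.149 ]
(445, 194) [ 0.5414 -0.3476  0.149 ]
(304, 310) [ 0.5802 -0.393   0.149 ]
```

Emit:
arm_command --moves '[{"slide":[-0.003,-0.023,0],"yaw":0,"fingers":0},{"slide":[0,0,0],"yaw":0,"fingers":0},{"slide":[0,0,-0.035],"yaw":0,"fingers":0},{"slide":[0,0,-0.035],"yaw":0,"fingers":0},{"slide":[0,0,-0.025],"yaw":0,"fingers":0},{"slide":[0,0,-0.015],"yaw":0,"fingers":0},{"slide":[0,0,-0.006],"yaw":0,"fingers":0},{"slide":[0,0,0],"yaw":0,"fingers":0},{"slide":[0,0,0],"yaw":0,"fingers":0}]'

```text
time: 23.1
eef_pos: [0.5868, -0.4135, 0.0284]
tcp_rot: [0.033, 3.14, -0.001]
wrist_force: [1.7, -0.5, -0.8]
finger_gap: 0.0106
grasp_force: 61.5
```

Emit:
arm_command --moves '[{"slide":[0,0.002,-0.0025],"yaw":0,"fingers":0},{"slide":[0,0,0],"yaw":0,"fingers":0},{"slide":[0,0,0],"yaw":0,"fingers":0.2},{"slide":[0,0,0],"yaw":0,"fingers":0.28},{"slide":[0,0,0],"yaw":0,"fingers":0.28},{"slide":[0,0,0],"yaw":0,"fingers":0.28},{"slide":[0,0,0.03],"yaw":0,"fingers":0.28},{"slide":[0,0,0.04],"yaw":0,"fingers":0.28},{"slide":[0,0,0.04],"yaw":0,"fingers":0.3},{"slide":[-0.02,0.02,0.04],"yaw":0,"fingers":0.6},{"slide":[-0.03,0.02,0.03],"yaw":0,"fingers":0.6},{"slide":[0,0,0],"yaw":0,"fingers":0.6}]'

```text
time: 24.1
eef_pos: [0.5422, -0.3745, 0.2025]
tcp_rot: [0.031, 3.136, -0.006]
wrist_force: [2.1, -0.6, 1.5]
finger_gap: 0.0512
grasp_force: 0.0
```

```bash
python3 - <<'E'
from h import *
f=cam('wrist'); save(f,'w11'); tool()
tips(f,['yellow_roll_c','yellow_stand','blue_roll_c'],dict(Z,yellow_roll_c=.018))
ring(f,'blue_roll_c',100,125,.024); ring(f,'yellow_roll_c',18,38,.03)
E
```

```text
TCP [ 0.5426 -0.3757  0.1999] ydeg 88.8 J7 1.88
yellow_stand 0.77 (326, 262) [ 0.586 -0.367]
ring blue_roll_c 0.97 397.5 -321.0 axes [67. 86.] box [45. 96.] edge-touch True
ring yellow_roll_c 0.93 586.1 -366.3 axes [ 98. 103.] box [103. 100.] edge-touch False
```

View pics/w11.png

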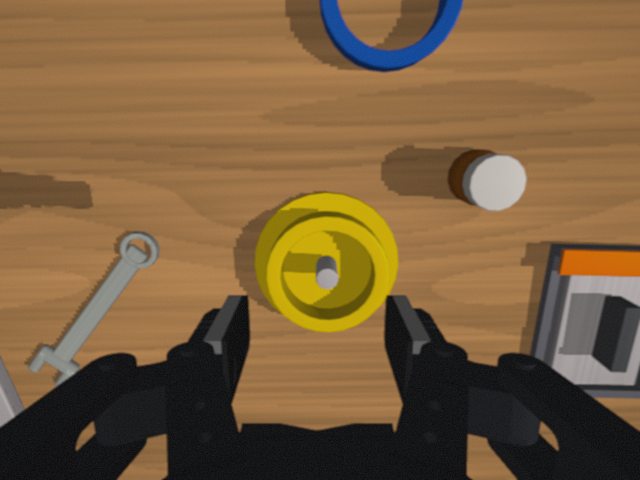

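```bash
python3 - <<'E'
from h import *
f=cam('wrist')
for u,v,z in [(328.5,271.5,.03),(267,271,.03),(390,271,.03),(328,212,.03),(328,331,.03),(327,194,.006),(255,262,.006),(398,262,.006)]: print((u,v),ray(f,u,v,z).round(4))
E
```

```text
(328.5, 271.5) [ 0.5796 -0.3668  0.03  ]
(267, 271) [ 0.5781 -0.4146  0.03  ]
(390, 271) [ 0.5802 -0.3189  0.03  ]
(328, 212) [ 0.5325 -0.3665  0.03  ]
(328, 331) [ 0.6307 -0.3679  0.03  ]
(327, 194) [ 0.5226 -0.3665  0.006 ]
(255, 262) [ 0.5783 -0.4275  0.006 ]
(398, 262) [ 0.5809 -0.3079  0.006 ]
```

Emit:
arm_command --moves '[{"slide":[-0.03,0.01,0],"yaw":0,"fingers":0.6},{"slide":[-0.035,0.02,0],"yaw":0,"fingers":0.6},{"slide":[-0.035,0.02,0],"yaw":0,"fingers":0.6},{"slide":[-0.035,0.02,0],"yaw":0,"fingers":0.6},{"slide":[-0.023,0.022,0],"yaw":0,"fingers":0.6},{"slide":[0,0,0],"yaw":0,"fingers":0.6},{"slide":[0,0,0],"yaw":0,"fingers":0.6}]'

```text
time: 25.03
eef_pos: [0.3833, -0.2836, 0.1951]
tcp_rot: [-0.033, -3.14, -0.001]
wrist_force: [1.4, -1.6, -0.3]
finger_gap: 0.0511
grasp_force: 0.0
```

```bash
python3 - <<'E'
from h import *
f=cam('wrist'); tool()
ring(f,'blue_roll_c',100,125,.024)
E
```

```text
TCP [ 0.3846 -0.2845  0.1954] ydeg 88.8 J7 1.91
ring blue_roll_c 0.88 382.2 -319.1 axes [97. 98.] box [98. 98.] edge-touch False
```

Emit:
arm_command --moves '[{"slide":[-0.0015,0.0085,-0.03],"yaw":0,"fingers":0.5},{"slide":[0,0,-0.04],"yaw":0,"fingers":0.5},{"slide":[0,0,-0.04],"yaw":0,"fingers":0.5},{"slide":[0,0,-0.035],"yaw":0,"fingers":0.5},{"slide":[0,0,-0.023],"yaw":0,"fingers":0.5},{"slide":[0,0,-0.009],"yaw":0,"fingers":0.4},{"slide":[0,0,0],"yaw":0,"fingers":0.3},{"slide":[0,0,0],"yaw":0,"fingers":0.15},{"slide":[0,0,0],"yaw":0,"fingers":0},{"slide":[0,0,0],"yaw":0,"fingers":0},{"slide":[0,0,0],"yaw":0,"fingers":0},{"slide":[0,0,0],"yaw":0,"fingers":0}]'

```text
time: 26.13
eef_pos: [0.3834, -0.2762, 0.0195]
tcp_rot: [0.033, 3.14, -0.002]
wrist_force: [-0.6, -0.6, -0.1]
finger_gap: 0.011
grasp_force: 56.0
```

Emit:
arm_command --moves '[{"slide":[0,0,0.025],"yaw":0,"fingers":0},{"slide":[0,0,0.035],"yaw":0,"fingers":0},{"slide":[0,0,0.04],"yaw":0,"fingers":0},{"slide":[0,0,0.025],"yaw":0,"fingers":0},{"slide":[0.005,0.01,0],"yaw":0,"fingers":0},{"slide":[0.01,0.02,0],"yaw":0,"fingers":0},{"slide":[0.01,0.03,0],"yaw":0,"fingers":0},{"slide":[0.01,0.035,0],"yaw":0,"fingers":0},{"slide":[0.01,0.035,0],"yaw":0,"fingers":0},{"slide":[0.01,0.035,0],"yaw":0,"fingers":0},{"slide":[0.01,0.035,0],"yaw":0,"fingers":0},{"slide":[0.01,0.035,0],"yaw":0,"fingers":0},{"slide":[0.01,0.035,0],"yaw":0,"fingers":0},{"slide":[0.01,0.035,0],"yaw":0,"fingers":0},{"slide":[0.01,0.035,0],"yaw":0,"fingers":0},{"slide":[0.01,0.035,0],"yaw":0,"fingers":0},{"slide":[0.01,0.035,0],"yaw":0,"fingers":0},{"slide":[0.01,0.035,0],"yaw":0,"fingers":0},{"slide":[0.01,0.035,0],"yaw":0,"fingers":0},{"slide":[0.01,0.035,0],"yaw":0,"fingers":0}]'

```text
time: 27.8
eef_pos: [0.5378, 0.241, 0.1434]
tcp_rot: [0.033, 3.141, -0.0]
wrist_force: [1.0, -0.2, -0.9]
finger_gap: 0.0109
grasp_force: 56.3
```

Emit:
arm_command --moves '[{"slide":[0.01,0.035,0],"yaw":0,"fingers":0},{"slide":[0.008,0.035,0],"yaw":0,"fingers":0},{"slide":[0,0.035,0],"yaw":0,"fingers":0},{"slide":[0,0.035,0],"yaw":0,"fingers":0},{"slide":[0,0.02,0],"yaw":0,"fingers":0},{"slide":[0,0.015,0],"yaw":0,"fingers":0},{"slide":[0,0,0],"yaw":0,"fingers":0},{"slide":[0,0,0],"yaw":0,"fingers":0}]'

```text
time: 28.47
eef_pos: [0.555, 0.4151, 0.143]
tcp_rot: [-0.03, -3.141, 0.0]
wrist_force: [-0.2, -0.9, -0.6]
finger_gap: 0.011
grasp_force: 56.3
```

```bash
python3 - <<'E'
from h import *
f=cam('wrist'); save(f,'w12'); tool()
tips(f,['blue_stand','rocket'])
E
```

```text
TCP [0.5557 0.4137 0.1431] ydeg 88.8 J7 0.56
blue_stand 0.86 (279, 246) [0.566 0.389]
rocket 0.56 (79, 184) [0.519 0.255]
```

View pics/w12.png

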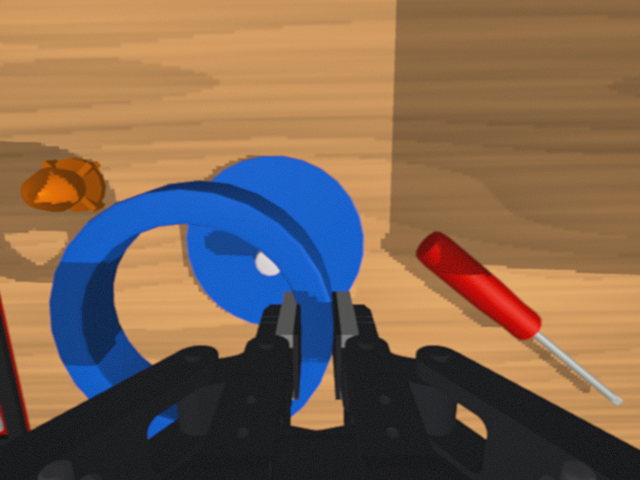

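```bash
python3 - <<'E'
from h import *
f=cam('wrist')
for u,v,z in [(187,240,.006),(363,240,.006),(275,155,.006),(418,250,.02),(500,330,.02),(50,300,.149),(335,300,.149),(190,190,.149)]: print((u,v),ray(f,u,v,z).round(4))
E
```

```text
(187, 240) [0.5594 0.3236 0.006 ]
(363, 240) [0.5621 0.4456 0.006 ]
(275, 155) [0.5032 0.3875 0.006 ]
(418, 250) [0.5659 0.4804 0.02  ]
(500, 330) [0.6257 0.5405 0.02  ]
(50, 300) [0.5419 0.3237 0.149 ]
(335, 300) [0.544  0.4202 0.149 ]
(190, 190) [0.5058 0.3751 0.149 ]
```

Emit:
arm_command --moves '[{"slide":[0.0095,0.015,0],"yaw":0,"fingers":0},{"slide":[0,0,0],"yaw":0,"fingers":0},{"slide":[0,0,-0.035],"yaw":0,"fingers":0},{"slide":[0,0,-0.035],"yaw":0,"fingers":0},{"slide":[0,0,-0.025],"yaw":0,"fingers":0},{"slide":[0,0,-0.015],"yaw":0,"fingers":0},{"slide":[0,0,-0.0075],"yaw":0,"fingers":0},{"slide":[0,0,0],"yaw":0,"fingers":0},{"slide":[0,0,0],"yaw":0,"fingers":0}]'

```text
time: 29.42
eef_pos: [0.5661, 0.4294, 0.0272]
tcp_rot: [0.034, 3.14, 0.002]
wrist_force: [-0.8, 0.7, -0.2]
finger_gap: 0.0113
grasp_force: 58.2
```

Emit:
arm_command --moves '[{"slide":[0,0,-0.0015],"yaw":0,"fingers":0},{"slide":[0,0,0],"yaw":0,"fingers":0.2},{"slide":[0,0,0],"yaw":0,"fingers":0.28},{"slide":[0,0,0],"yaw":0,"fingers":0.28},{"slide":[0,0,0],"yaw":0,"fingers":0.28},{"slide":[0,0,0.03],"yaw":0,"fingers":0.28},{"slide":[0,0,0.04],"yaw":0,"fingers":0.28},{"slide":[0,0,0.04],"yaw":0,"fingers":0.3},{"slide":[0,0,0.04],"yaw":0,"fingers":0.6},{"slide":[-0.02,-0.04,0.03],"yaw":0,"fingers":0.6},{"slide":[-0.02,0,0.03],"yaw":0,"fingers":0.6},{"slide":[0,0,0],"yaw":0,"fingers":0.6},{"slide":[0,0,0],"yaw":0,"fingers":0.6}]'

```text
time: 30.5
eef_pos: [0.5297, 0.3992, 0.2306]
tcp_rot: [0.032, 3.138, 0.004]
wrist_force: [-0.2, 0.7, -0.5]
finger_gap: 0.0513
grasp_force: 0.0
```

```bash
python3 - <<'E'
from h import *
f=cam('wrist'); tool(); ring(f,'blue_roll_c',100,125,.03); tips(f,['blue_stand','blue_roll_c'],dict(Z,blue_roll_c=.018))
g=cam('side'); tips(g,Z,dict(Z,blue_roll_c=.018,yellow_roll_c=.018,plate_c=.019,scraper_c=.015))
a=f['frame']; b=g['frame'][130:420,120:440]
b=cv2.resize(b,(400,362)); a=cv2.resize(a,(400,300)); a=np.vstack([a,np.zeros((62,400,3),np.uint8)])
cv2.imwrite('pics/fin.png',np.hstack([a,b])[:,:,::-1])
E
```

```text
TCP [0.53   0.3983 0.2287] ydeg 88.8 J7 0.58
ring blue_roll_c 0.58 563.0 387.3 axes [ 98. 101.] box [101.  99.] edge-touch False
blue_stand 0.71 (307, 247) [0.567 0.391]
blue_stand 0.4 (43, 328) [0.646 0.127]
plate_c 0.63 (248, 202) [ 0.65  -0.118]
blue_roll_c 0.65 (179, 371) [0.569 0.389]
yellow_roll_c 0.66 (380, 334) [0.269 0.217]
scraper_c 0.79 (204, 273) [0.639 0.145]
plate_dock 0.63 (249, 210) [ 0.647 -0.113]
blue_stand 0.74 (187, 377) [0.56  0.384]
yellow_stand 0.88 (305, 164) [ 0.586 -0.359]
scraper_tray 0.95 (209, 274) [0.638 0.128]
jar 0.67 (316, 189) [ 0.522 -0.244]
rocket 0.84 (241, 328) [0.517 0.253]
```

View pics/fin.png

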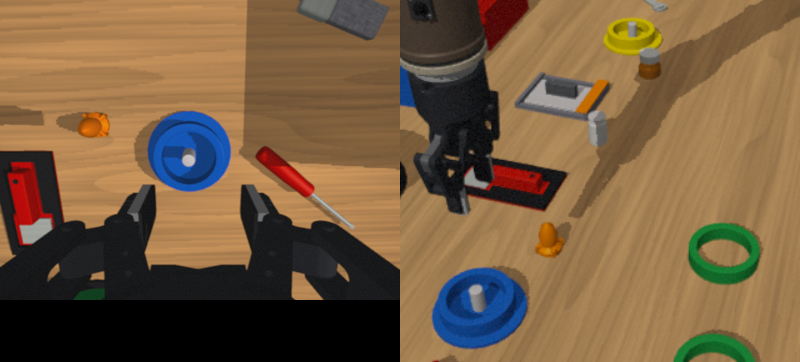

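The last picture shows all four things in their homes. Both rolls sit around their posts, the scraper is in its recess, the plate lies under the lip, and the jar and rocket are still standing.

```bash
python3 -c "
from station import ctrl
print(ctrl.hand_in())"
```

```text
the job is handed in; nothing more can be done
None
```

I put all four things in their homes and handed the job in at about 31 s of the 112 s allowed; the last pictures showed everything in place and the jar and rocket undisturbed, but the hand-in gave no verdict.

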